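Close and lock the rear panel of a loudspeaker cabinet

TASK

Push the hinged rear panel of the wooden loudspeaker cabinet down with the fingertips until it lies flush with the rim. Then set the fingertips in the slot of each of the panel's two quarter-turn cam latches and turn it clockwise, seen from above, all the way to its stop, so that both cams lock the panel. Nothing is to be picked up: do not lift the panel, and leave the glue, tools and parts around the cabinet where they are.

Things in the scene. Friction and masses are not known exactly. Their poses are not given: they have to be found in the camera images.
- cabinet: pine loudspeaker cabinet lying on its front on a rubber mat, back upward; 240 mm (x) by 360 mm (y), upper rim 134 mm above the bench. It does not shift. Origin at the centre of its underside, on the bench; z up; the panel's free edge is on its -x side, the hinge on its +x side. Turned up to 0.3 rad
- panel (a joint): opening angle, rad, of the plywood rear panel (201 mm from hinge to free edge, 321 mm wide): 0 = fully down, upper face flush with the rim. It starts ajar at 0.2 to 0.45. Hinge line parallel to the cabinet's y axis at x = +102, z = 134 mm in its axes. A friction hinge holds the panel where it is left; pushing it down near the free edge takes about 3 to 7 N
- panel_press (a point): point on the panel's upper face, 180 mm from the hinge line (21 mm in from the free edge), midway between the two cams; the face is bare for 35 mm to either side of it in y. z axis out of the upper face. A connector plate with two posts 15 mm high lies near the hinge
- left_slot (a point): left cam latch (y = +85 mm in the cabinet's axes): aluminium rotor 76 mm across in a thin black rim, with one finger slot across its middle, 66 mm long, 26 wide, 17 deep. The point is on the turning axis at the slot's mouth, 3 mm above the panel's face, 154 mm from the hinge line. y axis along the slot, z the turning axis, out of the panel's face. Both ends of the slot serve alike
- left_cam (a joint): turn of the left cam, rad, clockwise seen from above: 0 = unlocked, slot parallel to the hinge; 1.571 = locked, at its stop, slot square to it. Starts at 0 to 0.3. Needs 0.14 N m all the way and stays where left. A tongue below turns with it and from about 0.9 on runs under the cabinet's inner ledge and holds the panel down; turned before the panel is down it catches on the ledge
- right_slot (a point): right cam latch (y = -85 mm in the cabinet's axes): aluminium rotor 76 mm across in a thin black rim, with one finger slot across its middle, 66 mm long, 26 wide, 17 deep. The point is on the turning axis at the slot's mouth, 3 mm above the panel's face, 154 mm from the hinge line. y axis along the slot, z the turning axis, out of the panel's face. Both ends of the slot serve alike
- right_cam (a joint): turn of the right cam, rad, clockwise seen from above: 0 = unlocked, slot parallel to the hinge; 1.571 = locked, at its stop, slot square to it. Starts at 0 to 0.3. Needs 0.14 N m all the way and stays where left. A tongue below turns with it and from about 0.9 on runs under the cabinet's inner ledge and holds the panel down; turned before the panel is down it catches on the ledge
- glue: white glue bottle with a paper label, 56 mm across, 160 mm tall; origin at the centre of its underside; a bystander
- driver: bare round loudspeaker driver lying on its magnet, 112 mm across, 55 mm tall; origin at the centre of its underside; a bystander
- bowl: white plastic bowl, 120 mm across, 45 mm tall; origin at the centre of its underside; a bystander
- brush: flat paint brush lying flat, 160 mm long; origin at the middle of its length, on the underside; a bystander
- tape: roll of paper tape lying flat, 90 mm across, 25 mm tall; origin at the centre of its underside; a bystander
- screwdriver: screwdriver lying on the bench, 200 mm long; origin at the middle of its length, on the underside; a bystander
- sander: cork sanding block, 50 x 90 x 30 mm; origin at the centre of its underside; a bystander

How it is judged:
By the outcome, as a careful person would: the job done as asked, in the order asked, and still so for the second after the job is handed in, with the robot touching nothing.
It also fails if it takes over 64 s, if anything falls off the work surface, if the arm or the gripper's body presses on something with over 40 N, if the wrist force passes 120 N, or if a joint passes its speed limit or range.

ROBOT

A 6-joint arm with a two-finger parallel gripper is mounted at the origin on the work surface. World frame = base frame: x ahead of the robot, y to its left, z up, the work surface at z = 0. Lengths are in m, angles in degrees, forces in N, time in s.
With the tool pointing down it reaches from about 0.2 to 0.875 m from the base axis. Payload 3.4 kg.
Tool frame: the origin (TCP) lies between the finger pads; the fingertips stand 22 mm ahead of it and the grasp point (between the pads) lies 3 mm ahead of it; z points along the fingers, y is the direction in which the jaws open and shut (so a half turn about z gives the same grasp; the last joint's range is limited). The gripper opens to 94 mm and grips with 3 to 60 N. Pads are 16 mm wide; open, the fingers measure 119 mm over their backs; the gripper's body (75 mm by 177 mm) begins 78 mm behind the grasp point.
Start: joints at [-70.302, 15.808, 86.224, -0, 77.962, -6.933], TCP at [0.258, -0.514, 0.227] pointing down, gripper open.
Joint ranges: [-165.64, 165.64], [-43.16, 119.46], [12.63, 154.43], [-67.54, 247.53], [6.08, 155.33], [-154.97, 154.97]. Speed limits (degrees/s): [147.25, 147.25, 180, 180, 180, 180].

INTERFACE

Orientations are given as [roll, pitch, yaw] about the fixed x, y, z axes, in that order (R = Rz(yaw) Ry(pitch) Rx(roll)).
In Python, from workcell import telemetry, viewer, ticket gives the robot as it stands.
- The arm moves only by the tool play_rows, never from a script. Its argument "series" is a list of rows, each an object with "claw": the gripper command: -1 is fully open, 1 is shut, values between are in proportion; "xyz": the shift along the tool's x, y, z in cm, a list of three; "turn": the turn about the tool's z in degrees. In form: [{"claw": claw, "xyz": [x, y, z], "turn": turn}, ...]. A call has 1 to 12 rows; each row is the pose to reach, as a shift and turn from the pose commanded when the call began, along the tool's axes at that moment; what a row does not reach only later rows make up. A row lasts 1/8 s, in which the tool goes at most 62.5 mm and 10.7 degrees, less where a joint would pass 70% of its speed; a pose out of reach is approached as far as the arm can. A call with a gripper value outside its range is refused whole. The fingers move at their own pace and stop on an object; "force" is the grip in N (left out, the last holds). Time passes only in rows, so rows that repeat a pose let the fingers close. It gives the time, the measured TCP pose, the force and the opening at its end, in the units of the state.
- telemetry.get_state(): the state, without advancing time (a new reading comes with each control period).
- viewer.capture(name): name is "scene" or "top"; returns (picture, depth): 384x512x3 uint8, red, green, blue; 384x512 float32, m along the optical axis (not along the pixel's ray), 0 where there is no reading.
- viewer.camera_info(name): a dict with "fx", "fy", "cx", "cy" (pixels), "rvec" (rotation vector, rad) and "tvec" (3), from world to camera coordinates, as OpenCV has them. Camera axes: x right, y down, z forward; pixel columns grow to the right and rows downward; lengths in m; the calibration is good to about 2 mm. A picture is of the moment at which its call begins. camera_info takes no time and is no camera call.
- ticket.hand_in(): hands the job in, once; it reports no verdict.
The state is a dict: "time_s": time; "q": joint angles; "dq": joint speeds; "tau": joint torques, N m; "ee_pos": TCP position; "orientation": TCP orientation; "force": force on the tool from outside, world axes, zero at the start; "moment": the same for the moment, N m; "gripper_width": opening from 0.0 (shut) to 1.0 (fully open).
Only numpy, scipy, OpenCV 4.12 (cv2) and the standard library are available. Lean on these libraries where they do the work, as an engineer would, in place of code of your own. Each camera call takes 0.05 s, during which the arm holds its last target.

## Working session

There is one attempt and no reset: what is moved stays moved. The work goes in short steps, Python scripts to look and compute and a tool call to move; the robot and the scene stay as the last step left them, time stands still between calls to the robot, and variables do not carry over. Pictures are saved under pics/ and viewed, and the job is handed in when it is done.

Besides the shell and the picture viewer there is one more tool, called after "Request:" as name(argument=value, ...), one argument or row to a line, values as JSON. play_rows: Moves the arm, as the interface text tells. Its arguments: {"type":"object","properties":{"series":{"type":"array"},"force":{"type":"number"}},"required":["series"]}

```bash
mkdir -p pics; ls; cat > h.py <<'E'
import numpy as np, cv2
from workcell import telemetry, viewer, ticket
def cam(n):
    c=viewer.camera_info(n); R=cv2.Rodrigues(np.array(c['rvec'],float))[0]
    return c,R,np.array(c['tvec'],float)
def grab(n,tag):
    p,d=viewer.capture(n); np.savez(f'{tag}.npz',p=p,d=d); cv2.imwrite(f'pics/{tag}.png',p[:,:,::-1]); return p,d
def world(n,d,us,vs):
    c,R,t=cam(n); z=d[vs,us]
    P=np.stack([(us-c['cx'])/c['fx']*z,(vs-c['cy'])/c['fy']*z,z],-1)
    return (P-t)@R
def proj(n,X):
    c,R,t=cam(n); q=np.atleast_2d(X)@R.T+t
    return np.stack([q[:,0]/q[:,2]*c['fx']+c['cx'],q[:,1]/q[:,2]*c['fy']+c['cy']],-1)
E
python3 - <<'E'
from h import *
for n in('top','scene'):
    grab(n,n+'0'); c,R,t=cam(n); print(n,c['fx'],-R.T@t,R[2])
print(telemetry.get_state())
E
```

```text
pics
top 400.6478117576457 [0.43567678 0.01774786 1.00897121] [ 0.13703855 -0.00612366 -0.99054679]
scene 399.08278052182663 [0.80017675 0.55251944 1.05336871] [-0.23405216 -0.47039695 -0.85085034]
{'time_s': 0.1, 'q': array([-7.03013856e+01,  1.58435963e+01,  8.62858875e+01,  4.31634476e-04,
        7.79647148e+01, -6.93043805e+00]), 'dq': array([ 0.11465137, -0.01035559, -0.209296  ,  0.00991581,  0.00562945,
        0.02653693]), 'tau': array([ 2.91184260e-04, -4.05458844e+01, -2.37778938e+01,  7.03223515e-02,
        2.98790191e-02, -4.57141311e-05]), 'ee_pos': array([ 0.25757968, -0.51354848,  0.2267097 ]), 'orientation': array([-1.79906541e+02, -1.17853161e-02,  2.66289525e+01]), 'force': array([-0.13934311,  0.78947024,  0.0339072 ]), 'moment': array([0.0312153 , 0.02117604, 0.01165071]), 'gripper_width': 0.9975195825751886}
```

View pics/top0.png

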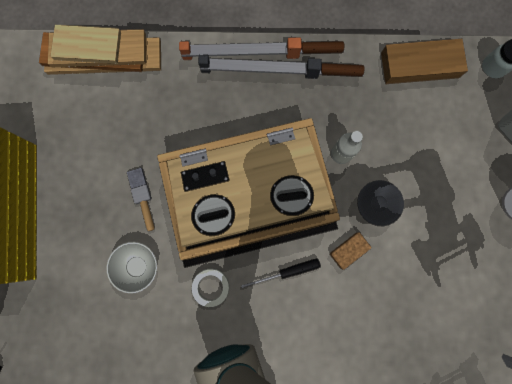

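View pics/scene0.png

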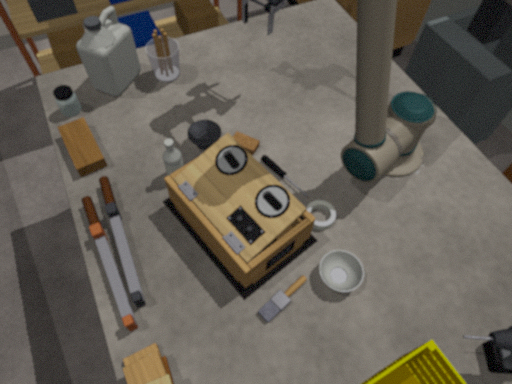

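```bash
python3 - <<'E'
from h import *
p=np.load('top0.npz')['p']
c=p[100:270,145:405]
cv2.imwrite('pics/crop0.png',cv2.resize(c,None,fx=3,fy=3,interpolation=cv2.INTER_CUBIC)[:,:,::-1])
p=np.load('scene0.npz')['p']
c=p[110:300,150:350]
cv2.imwrite('pics/crop1.png',cv2.resize(c,None,fx=3,fy=3,interpolation=cv2.INTER_CUBIC)[:,:,::-1])
E
```

```text
(no output)
```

View pics/crop0.png

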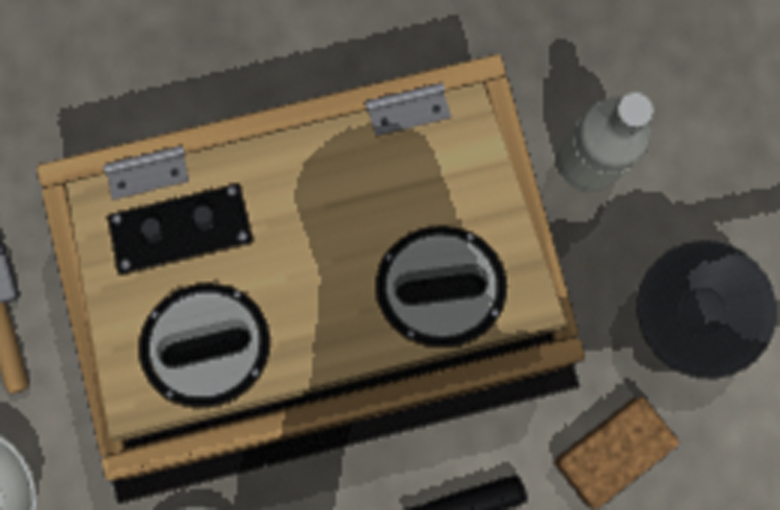

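View pics/crop1.png

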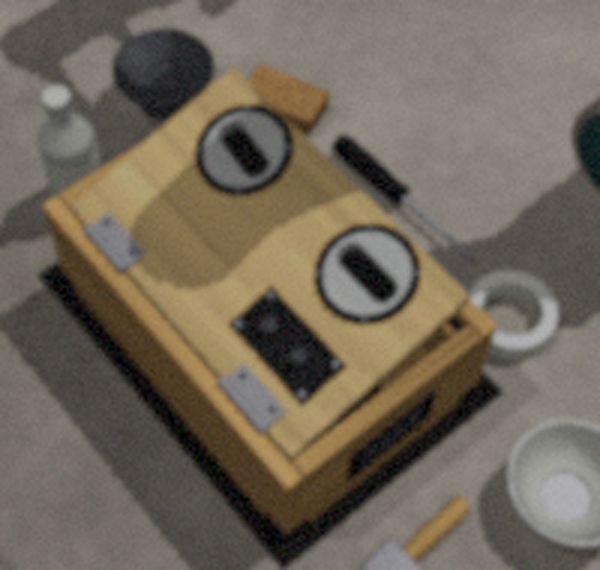

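```bash
cat >> h.py <<'E'
def onplane(n,uv,p0,nn):
    c,R,t=cam(n); uv=np.atleast_2d(uv).astype(float)
    d=np.stack([(uv[:,0]-c['cx'])/c['fx'],(uv[:,1]-c['cy'])/c['fy'],np.ones(len(uv))],-1)@R
    o=-R.T@t; s=((p0-o)@nn)/(d@nn); return o+s[:,None]*d
E
python3 - <<'E'
from h import *
cr=np.array([[38,166],[502,57],[582,355],[105,478]])/3+[145,100]-0.33
W=onplane('top',cr,np.array([0,0,.134]),np.array([0,0,1.])); print(W)
# BL(+x,+y) BR(+x,-y) FR(-x,-y) FL(-x,+y)
L=np.array([[.12,.18],[.12,-.18],[-.12,-.18],[-.12,.18]])
w=W[:,:2].mean(0); D=W[:,:2]-w
yaw=np.arctan2((L[:,0]*D[:,1]-L[:,1]*D[:,0]).sum(),(L*D).sum())
R2=np.array([[np.cos(yaw),-np.sin(yaw)],[np.sin(yaw),np.cos(yaw)]])
print('c',w,'yaw',np.degrees(yaw),'res mm',(D-L@R2.T)*1e3)
d=np.load('top0.npz')['d']
us,vs=np.meshgrid(np.arange(150,350),np.arange(110,270)); us=us.ravel();vs=vs.ravel()
P=world('top',d,us,vs); l=(P[:,:2]-w)@R2
m=(abs(l[:,1])<.15)&(l[:,0]<.09)&(l[:,0]>-.07)&(P[:,2]>.135)&(P[:,2]<.25)
A=np.c_[l[m],np.ones(m.sum())]; z=P[m,2]
for _ in range(10):
    k=np.linalg.lstsq(A,z,rcond=None)[0]; r=z-A@k; g=abs(r)<max(.002,np.median(abs(r))*2); A=A[g];z=z[g]
print(k,len(z),'open',np.arctan(-k[0]),'z at hinge',k[0]*.102+k[2])
# rim z
m=(abs(l[:,0]-.111)<.005)&(abs(l[:,1])<.17); print('rim z',np.median(P[m,2]))
np.save('pose.npy',[*w,yaw,np.arctan(-k[0])])
th=np.arctan(-k[0])
def l2w(x,y,z): return np.array([*(w+R2@[x,y]),z])
n=np.array([*(R2@[np.sin(th),0]),np.cos(th)])
def pan(s,y,h): 
    return l2w(.102-s*np.cos(th)+h*np.sin(th),y,.134+s*np.sin(th)+h*np.cos(th))
for nm,s,y,h in [('press',.18,0,0),('L',.154,.085,.003),('R',.154,-.085,.003)]:
    X=pan(s,y,h);print(nm,X,proj('top',X),proj('scene',X))
# slot ends
for nm,ends in [('L',[(160,353),(251,334)]),('R',[(397,293),(487,275)])]:
    uv=np.array(ends)/3+[145,100]-.33
    E=onplane('top',uv,pan(.154,.085,.003),n); print(nm,E, E.mean(0)); v=E[0]-E[1]; lv=R2.T@v[:2]; print('angle of slot from local y', np.degrees(np.arctan2(-lv[0]/np.cos(th),lv[1])))
E
```

```text
[[ 0.64304566  0.23446638  0.134     ]
 [ 0.73134613 -0.11170355  0.134     ]
 [ 0.50649027 -0.1681019   0.134     ]
 [ 0.41448521  0.17645798  0.134     ]]
c [0.57384182 0.03277973] yaw 14.487426964041008 res mm [[-1.95030696 -2.6099172 ]
 [-3.71015021 -0.22692052]
 [ 3.80259808  3.41493986]
 [ 1.85785908 -0.57810213]]
[-0.27783887  0.00307158  0.16284072] 6080 open 0.27100356735904935 z at hinge 0.13450115039058755
rim z 0.13387463037641253
press [0.50468263 0.01491014 0.18218573] [[255.20520401 216.12505724]] [[258.9019892  173.43465859]]
L [0.50845046 0.10367523 0.17811608] [[212.49615434 214.03346224]] [[272.54869249 200.67763646]]
R [ 0.55097895 -0.06091921  0.17811608] [[291.62008534 194.60876134]] [[231.56439354 159.3114473 ]]
L [[0.50127654 0.13356965 0.17796805]
 [0.51506778 0.07087179 0.17861604]] [0.50817216 0.10222072 0.17829204]
angle of slot from local y -2.16079572400384
R [[ 0.54495147 -0.03033412  0.17761164]
 [ 0.55821508 -0.09318642  0.1784123 ]] [ 0.55158327 -0.06176027  0.17801197]
angle of slot from local y -2.6684960700897236
```

```bash
cat >> h.py <<'E'
from scipy.spatial.transform import Rotation as Ro
def l2w(x,y,z):
    w0,w1,yaw,_=np.load('pose.npy'); c,s=np.cos(yaw),np.sin(yaw); return np.array([w0+c*x-s*y,w1+s*x+c*y,z])
def go(X,yaw):
    s=telemetry.get_state(); R=Ro.from_euler('xyz',s['orientation'],degrees=True)
    print('t',round(s['time_s'],2),'ee',s['ee_pos'].round(4),s['orientation'].round(2),'F',s['force'].round(1),'q',s['q'].round(1))
    print('target',X.round(4),'cm',(R.inv().apply(X-s['ee_pos'])*100).round(2),'turn',-(yaw-s['orientation'][2]))
E
python3 - <<'E'
from h import *
go(l2w(-.076,0,.25),14.5+180)
E
```

```text
t 0.1 ee [ 0.2576 -0.5135  0.2267] [-1.7991e+02 -1.0000e-02  2.6630e+01] F [-0.1  0.8  0. ] q [-70.3  15.8  86.3   0.   78.   -6.9]
target [0.5003 0.0138 0.25  ] cm [ 45.33 -36.26  -2.26] turn -167.87104746735008
```

Request:
play_rows(
  series=[
    {"claw":0.5,"xyz":[0,0,-5],"turn":-10},
    {"claw":1,"xyz":[5,-4,-5],"turn":-20},
    {"claw":1,"xyz":[9.5,-7.5,-5],"turn":-30},
    {"claw":1,"xyz":[14,-11,-5],"turn":-40},
    {"claw":1,"xyz":[18.5,-14.7,-5],"turn":-50},
    {"claw":1,"xyz":[23,-18.4,-5],"turn":-60},
    {"claw":1,"xyz":[27.5,-22,-5],"turn":-70},
    {"claw":1,"xyz":[32,-25.6,-5],"turn":-80},
    {"claw":1,"xyz":[36.5,-29.2,-5],"turn":-90},
    {"claw":1,"xyz":[41,-32.8,-5],"turn":-100},
    {"claw":1,"xyz":[45.3,-36.3,-5],"turn":-110},
    {"claw":1,"xyz":[45.3,-36.3,-5],"turn":-120},
  ],
)

```text
time_s: 1.6
ee_pos: [0.5008, 0.0172, 0.2768]
orientation: [180.0, -0.1, 147.3]
force: [0.2, -1.0, 0.1]
gripper_width: 0.008
```

```bash
python3 - <<'E'
from h import *
go(l2w(-.076,0,.21),14.5+180)
print(telemetry.get_state()['gripper_width'])
E
```

```text
t 1.6 ee [0.5008 0.0172 0.2768] [ 1.7995e+02 -7.0000e-02  1.4729e+02] F [ 0.2 -1.   0.1] q [ -6.1   7.9  89.6   0.1  82.5 -63.3]
target [0.5003 0.0138 0.21  ] cm [-0.15 -0.32  6.68] turn -47.213717699320796
0.00807090048951296
```

Request:
play_rows(
  series=[
    {"claw":1,"xyz":[0,0,2],"turn":-10},
    {"claw":1,"xyz":[0,0,4],"turn":-20},
    {"claw":1,"xyz":[0,0,6],"turn":-30},
    {"claw":1,"xyz":[0,0,6.5],"turn":-40},
    {"claw":1,"xyz":[0,0,6.5],"turn":-48},
    {"claw":1,"xyz":[0,0,6.5],"turn":-48},
    {"claw":1,"xyz":[0,0,6.5],"turn":-48},
  ],
)

```text
time_s: 2.48
ee_pos: [0.4999, 0.0135, 0.2124]
orientation: [-180.0, -0.0, -165.5]
force: [-0.8, 0.1, -0.4]
gripper_width: 0.006
```

```bash
python3 - <<'E'
from h import *
go(l2w(-.076,0,.156),14.5+180)
E
```

```text
t 2.48 ee [0.4999 0.0135 0.2124] [-1.8000e+02 -1.0000e-02 -1.6548e+02] F [-0.8  0.1 -0.4] q [  -6.4    9.9   96.4   -0.    73.7 -110.9]
target [0.5003 0.0138 0.156 ] cm [-0.04  0.01  5.64] turn -359.98115772577614
```

Tips are at z 0.190, above the edge. Press down slowly to just flush.

Request:
play_rows(
  series=[
    {"claw":1,"xyz":[0,0,0.7],"turn":0},
    {"claw":1,"xyz":[0,0,1.4],"turn":0},
    {"claw":1,"xyz":[0,0,2.1],"turn":0},
    {"claw":1,"xyz":[0,0,2.8],"turn":0},
    {"claw":1,"xyz":[0,0,3.5],"turn":0},
    {"claw":1,"xyz":[0,0,4.2],"turn":0},
    {"claw":1,"xyz":[0,0,4.8],"turn":0},
    {"claw":1,"xyz":[0,0,5.2],"turn":0},
    {"claw":1,"xyz":[0,0,5.5],"turn":0},
    {"claw":1,"xyz":[0,0,5.5],"turn":0},
  ],
)

```text
time_s: 3.72
ee_pos: [0.5008, 0.0138, 0.1571]
orientation: [180.0, 0.1, -165.4]
force: [0.2, 0.2, -0.6]
gripper_width: 0.007
```

```bash
python3 - <<'E'
from h import *
p,d=grab('scene','s1')
cv2.imwrite('pics/s1c.png',cv2.resize(p[90:300,130:370],None,fx=3,fy=2.8,interpolation=cv2.INTER_CUBIC)[:,:,::-1])
print(telemetry.get_state()['force'])
w0,w1,yaw,_=np.load('pose.npy')
us,vs=np.meshgrid(np.arange(170,330),np.arange(130,290)); P=world('scene',d,us.ravel(),vs.ravel())
R2=np.array([[np.cos(yaw),-np.sin(yaw)],[np.sin(yaw),np.cos(yaw)]]); l=(P[:,:2]-[w0,w1])@R2
for x in np.arange(-.09,.1,.02):
    m=(abs(l[:,0]-x)<.008)&(l[:,1]>.02)&(l[:,1]<.145)&(P[:,2]>.12)&(P[:,2]<.2); print(round(x,3),m.sum(),np.median(P[m,2]))
E
```

```text
[-0.34528156  0.12530417  0.08909092]
-0.09 203 0.13515587286536673
-0.07 273 0.1361213783208253
-0.05 187 0.1339090633841026
-0.03 239 0.13657368786977306
-0.01 265 0.1350774067200612
0.01 241 0.13417704963519012
0.03 252 0.13656966115121308
0.05 286 0.13708815353993659
0.07 287 0.1345899265648371
0.09 279 0.13499526272370163
```

View pics/s1c.png

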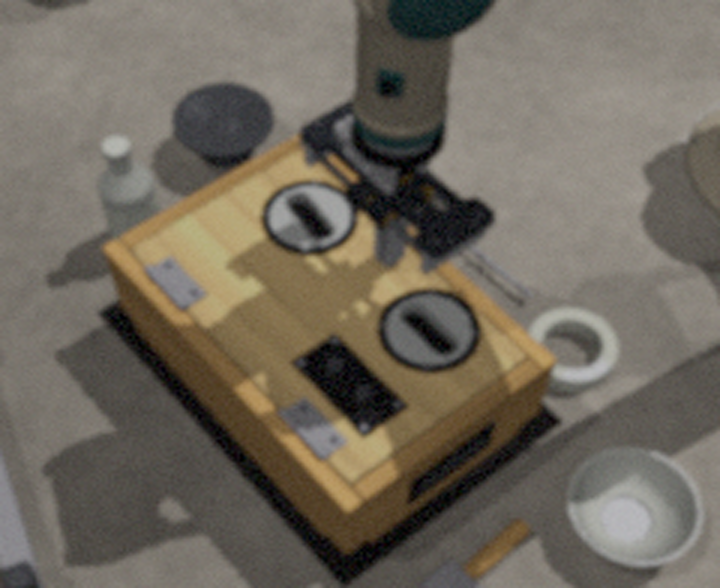

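The panel has come down almost level. I'll press a bit further until the force shows it bottoming out.

Request:
play_rows(
  series=[
    {"claw":1,"xyz":[0,0,0.1],"turn":0},
    {"claw":1,"xyz":[0,0,0.2],"turn":0},
    {"claw":1,"xyz":[0,0,0.2],"turn":0},
  ],
)

```text
time_s: 4.15
ee_pos: [0.501, 0.0137, 0.1562]
orientation: [-180.0, 0.1, -165.4]
force: [-0.1, 0.2, 5.6]
gripper_width: 0.006
```

Request:
play_rows(
  series=[
    {"claw":1,"xyz":[0,0,0.1],"turn":0},
    {"claw":1,"xyz":[0,0,0.2],"turn":0},
    {"claw":1,"xyz":[0,0,0.2],"turn":0},
  ],
)

```text
time_s: 4.53
ee_pos: [0.501, 0.0137, 0.1561]
orientation: [-180.0, 0.2, -165.4]
force: [-3.3, 0.7, 16.4]
gripper_width: 0.006
```

Request:
play_rows(
  series=[
    {"claw":1,"xyz":[0,0,-2],"turn":0},
    {"claw":0.4,"xyz":[0,0,-6],"turn":0},
    {"claw":0.4,"xyz":[0,0,-9],"turn":0},
    {"claw":0.4,"xyz":[0,0,-9],"turn":0},
  ],
)

```text
time_s: 5.03
ee_pos: [0.5013, 0.0134, 0.2452]
orientation: [-179.9, 0.3, -165.4]
force: [0.1, -0.0, 0.5]
gripper_width: 0.28
```

```bash
cat > slots.py <<'E'
import sys
from h import *
def slots(tag,which=('L','R')):
    p,d=grab('scene',tag); c,R,t=cam('scene'); g=cv2.GaussianBlur(p,(3,3),0).max(2).astype(float)
    w0,w1,yaw,_=np.load('pose.npy')
    out=[]
    for nm in which:
        y={'L':.085,'R':-.085}[nm]
        # rectify 80mm patch at 8 px/mm... 4px/mm, rows: -x local down, cols: -y right (seen from above)
        n=320; ii,jj=np.meshgrid(np.arange(n),np.arange(n)); 
        xl=-.052-(jj-n/2)/4000; yl=y-(ii-n/2)/4000
        cs,sn=np.cos(yaw),np.sin(yaw)
        X=np.stack([w0+cs*xl-sn*yl,w1+sn*xl+cs*yl,np.full(xl.shape,.137)],-1).reshape(-1,3)
        uv=proj('scene',X).reshape(n,n,2).astype(np.float32)
        im=cv2.remap(p,uv[...,0],uv[...,1],cv2.INTER_CUBIC); cv2.imwrite
        out.append(im)
    cv2.imwrite(f'pics/{tag}_r.png',cv2.resize(np.hstack(out),None,fx=1.2,fy=1.2)[:,:,::-1])
    print('F',telemetry.get_state()['force'].round(1))
slots(sys.argv[1])
E
python3 slots.py s2; python3 - <<'E'
from h import *
go(l2w(-.052,.085,.20),14.5-180-2)
print(telemetry.get_state()['gripper_width'])
E
```

```text
F [-0.   0.2 -1. ]
t 5.08 ee [0.5002 0.0135 0.2435] [-1.7997e+02  7.0000e-02 -1.6537e+02] F [-0.   0.2 -1. ] q [  -6.4    8.8   93.3   -0.    77.8 -111.1]
target [0.5022 0.1021 0.2   ] cm [-2.43  8.52  4.35] turn 2.133106947344203
0.29216147923522906
```

View pics/s2_r.png

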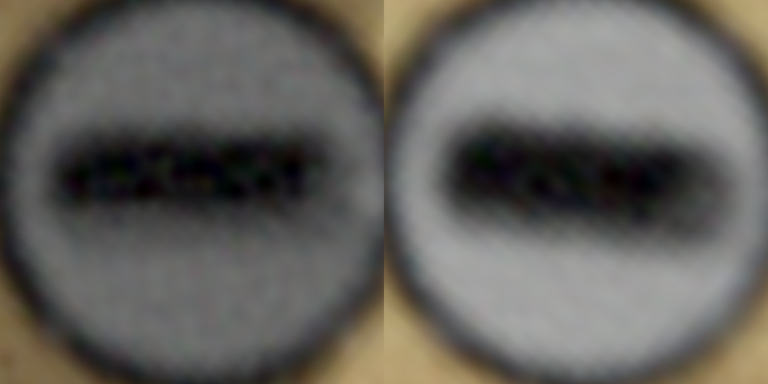

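Request:
play_rows(
  series=[
    {"claw":0.4,"xyz":[-1.2,4.3,2],"turn":1},
    {"claw":0.4,"xyz":[-2.4,8.5,4.3],"turn":1},
    {"claw":0.4,"xyz":[-2.4,8.5,6],"turn":1},
    {"claw":0.4,"xyz":[-2.4,8.5,7.2],"turn":1},
    {"claw":0.4,"xyz":[-2.4,8.5,7.8],"turn":1},
    {"claw":0.4,"xyz":[-2.4,8.5,7.8],"turn":1},
  ],
)

```text
time_s: 5.82
ee_pos: [0.5016, 0.1013, 0.1649]
orientation: [180.0, -0.1, -166.4]
force: [-0.0, 0.7, 0.5]
gripper_width: 0.301
```

```bash
python3 - <<'E'
from h import *
go(l2w(-.052,.085,.146),14.5-180-1)
p,d=grab('scene','s3')
cv2.imwrite('pics/s3c.png',cv2.resize(p[120:270,180:380],None,fx=4,fy=4,interpolation=cv2.INTER_CUBIC)[:,:,::-1])
E
```

```text
t 5.83 ee [0.5016 0.1013 0.1649] [ 1.8000e+02 -6.0000e-02 -1.6642e+02] F [-0.   0.7  0.5] q [  3.6  13.   99.5  -0.   67.5 -99.9]
target [0.5022 0.1021 0.146 ] cm [-0.09  0.06  1.89] turn 0.07832003479003902
```

View pics/s3c.png

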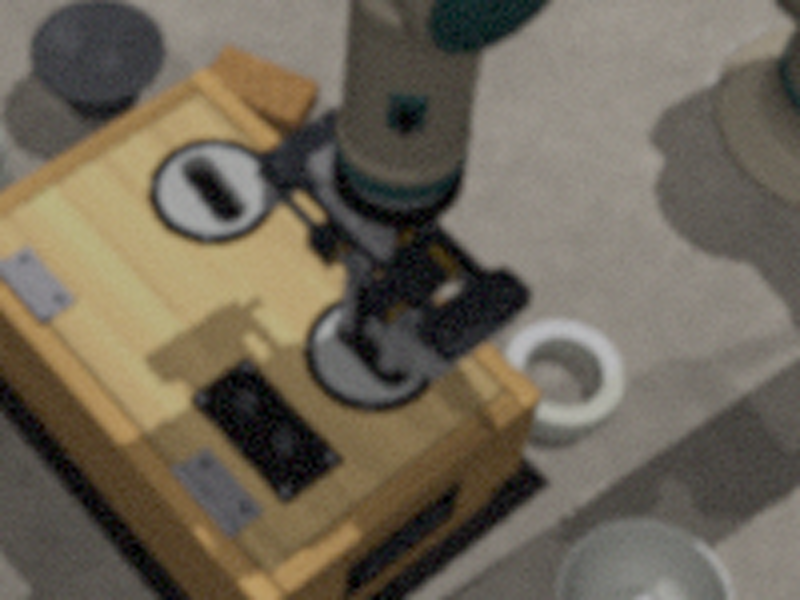

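Request:
play_rows(
  series=[
    {"claw":0.4,"xyz":[-0.1,0,0.4],"turn":0},
    {"claw":0.4,"xyz":[-0.1,0,0.8],"turn":0},
    {"claw":0.4,"xyz":[-0.1,0,1.3],"turn":0},
    {"claw":0.4,"xyz":[-0.1,0,1.8],"turn":0},
    {"claw":0.4,"xyz":[-0.1,0,1.8],"turn":0},
    {"claw":0.4,"xyz":[-0.1,0,1.8],"turn":0},
  ],
)

```text
time_s: 6.62
ee_pos: [0.5028, 0.1021, 0.1474]
orientation: [-180.0, 0.0, -166.4]
force: [-0.1, 0.7, 0.7]
gripper_width: 0.296
```

Request:
play_rows(
  series=[
    {"claw":0.4,"xyz":[0,0,0],"turn":6},
    {"claw":0.4,"xyz":[0,0,0],"turn":12},
    {"claw":0.4,"xyz":[0,0,0],"turn":18},
    {"claw":0.4,"xyz":[0,0,0],"turn":24},
    {"claw":0.4,"xyz":[0,0,0],"turn":30},
    {"claw":0.4,"xyz":[0,0,0],"turn":36},
    {"claw":0.4,"xyz":[0,0,0],"turn":42},
    {"claw":0.4,"xyz":[0,0,0],"turn":48},
  ],
)

```text
time_s: 7.62
ee_pos: [0.5034, 0.102, 0.1477]
orientation: [180.0, 0.1, 145.5]
force: [0.9, -1.1, -1.0]
gripper_width: 0.295
```

```bash
python3 - <<'E'
from h import *
s=telemetry.get_state();print(s['force'],s['moment'],s['tau'][5])
p,d=grab('scene','s4')
cv2.imwrite('pics/s4c.png',cv2.resize(p[120:270,180:380],None,fx=4,fy=4,interpolation=cv2.INTER_CUBIC)[:,:,::-1])
E
```

```text
[ 0.88858692 -1.13453539 -0.96004929] [-0.02852796 -0.33200013  0.18347616] -0.5327471159398556
```

View pics/s4c.png

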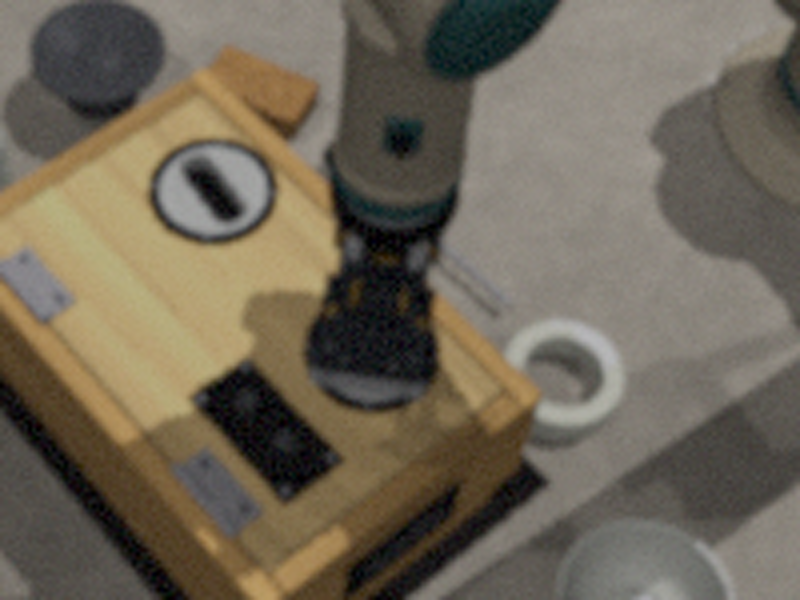

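Request:
play_rows(
  series=[
    {"claw":0.4,"xyz":[0,0,0],"turn":6},
    {"claw":0.4,"xyz":[0,0,0],"turn":12},
    {"claw":0.4,"xyz":[0,0,0],"turn":18},
    {"claw":0.4,"xyz":[0,0,0],"turn":24},
    {"claw":0.4,"xyz":[0,0,0],"turn":30},
    {"claw":0.4,"xyz":[0,0,0],"turn":36},
    {"claw":0.4,"xyz":[0,0,0],"turn":42},
    {"claw":0.4,"xyz":[0,0,0],"turn":46},
    {"claw":0.4,"xyz":[0,0,0],"turn":46},
  ],
)

```text
time_s: 8.8
ee_pos: [0.5034, 0.1019, 0.1477]
orientation: [179.9, 0.0, 99.7]
force: [1.4, -1.4, -0.3]
gripper_width: 0.303
```

```bash
python3 - <<'E'
from h import *
s=telemetry.get_state();print(s['force'],s['moment'],s['tau'][5],s['q'])
E
```

```text
[ 1.41425123 -1.44675537 -0.28856216] [-0.16877574 -0.4033245   0.06689362] 0.1762507064267993 [ 3.69838720e+00  1.39434488e+01  1.00927518e+02 -3.61860839e-02
  6.50439342e+01 -6.03456219e+00]
```

Continue in small steps, watching the moment for the stop.

Request:
play_rows(
  series=[
    {"claw":0.4,"xyz":[0,0,0],"turn":2},
    {"claw":0.4,"xyz":[0,0,0],"turn":4},
    {"claw":0.4,"xyz":[0,0,0],"turn":6},
    {"claw":0.4,"xyz":[0,0,0],"turn":6},
  ],
)

```text
time_s: 9.3
ee_pos: [0.5034, 0.1018, 0.1477]
orientation: [179.9, 0.1, 93.7]
force: [3.6, -1.8, -0.6]
gripper_width: 0.302
```

```bash
python3 - <<'E'
from h import *
s=telemetry.get_state();print(s['force'],s['moment'],s['tau'][5],s['q'])
E
```

```text
[ 3.6093044  -1.78276562 -0.64835618] [-0.35146223 -0.72755904  0.87905815] 0.9312297217547894 [ 3.70818373e+00  1.39426457e+01  1.00929439e+02 -5.79308970e-02
  6.50359868e+01  1.66497623e-02]
```

Request:
play_rows(
  series=[
    {"claw":0.4,"xyz":[0,0,0],"turn":2},
    {"claw":0.4,"xyz":[0,0,0],"turn":2},
  ],
)

```text
time_s: 9.55
ee_pos: [0.503, 0.1018, 0.1477]
orientation: [180.0, 0.1, 91.7]
force: [2.5, -2.4, 0.8]
gripper_width: 0.303
```

```bash
python3 - <<'E'
from h import *
s=telemetry.get_state();print(s['force'],s['moment'],s['tau'][5],s['orientation'])
E
```

```text
[ 2.48191603 -2.39994971  0.79789996] [-0.49123748 -0.66501211  1.52381615] 1.565157026052475 [1.79952672e+02 6.88964234e-02 9.17283076e+01]
```

The moment climbs about 0.3 N m per degree, so this is a hard stop. I'll back off inside the slack, lift and look.

Request:
play_rows(
  series=[
    {"claw":0.4,"xyz":[0,0,0],"turn":-5},
    {"claw":0.4,"xyz":[0,0,0],"turn":-11},
    {"claw":0.4,"xyz":[0,0,0],"turn":-11},
    {"claw":0.4,"xyz":[0,0,-2],"turn":-11},
    {"claw":0.4,"xyz":[0,0,-6],"turn":-11},
    {"claw":0.4,"xyz":[0,0,-9],"turn":-15},
    {"claw":0.4,"xyz":[0,0,-9],"turn":-15},
  ],
)

```text
time_s: 10.42
ee_pos: [0.5032, 0.1026, 0.2393]
orientation: [179.8, -0.0, 106.4]
force: [-0.3, -0.6, -1.0]
gripper_width: 0.297
```

```bash
python3 slots.py s5;python3 - <<'E'
from h import *
p=np.load('s5.npz')['p']
cv2.imwrite('pics/s5c.png',cv2.resize(p[120:270,180:380],None,fx=4,fy=4,interpolation=cv2.INTER_CUBIC)[:,:,::-1])
go(l2w(-.052,-.085,.235),14.5-180-5)
E
```

```text
F [-1.   0.1 -0.3]
t 10.47 ee [0.5022 0.1024 0.2376] [ 1.7999e+02 -5.0000e-02  1.0644e+02] F [-1.   0.1 -0.3] q [  3.7  10.1  92.5   0.1  77.4 -12.7]
target [ 0.5448 -0.0625  0.235 ] cm [-17.02  -0.59   0.25] turn 276.9411617853227
```

View pics/s5_r.png

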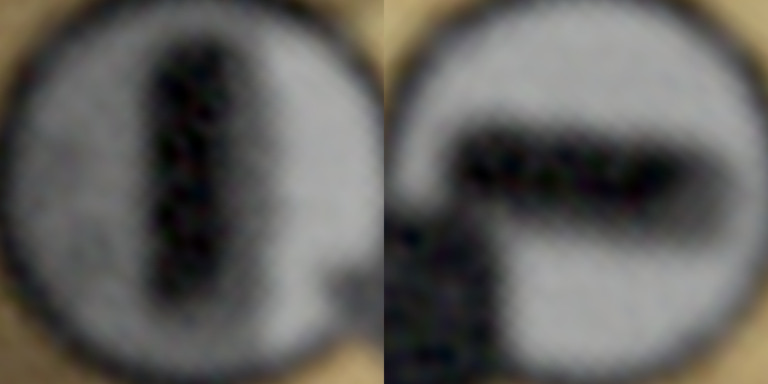

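View pics/s5c.png

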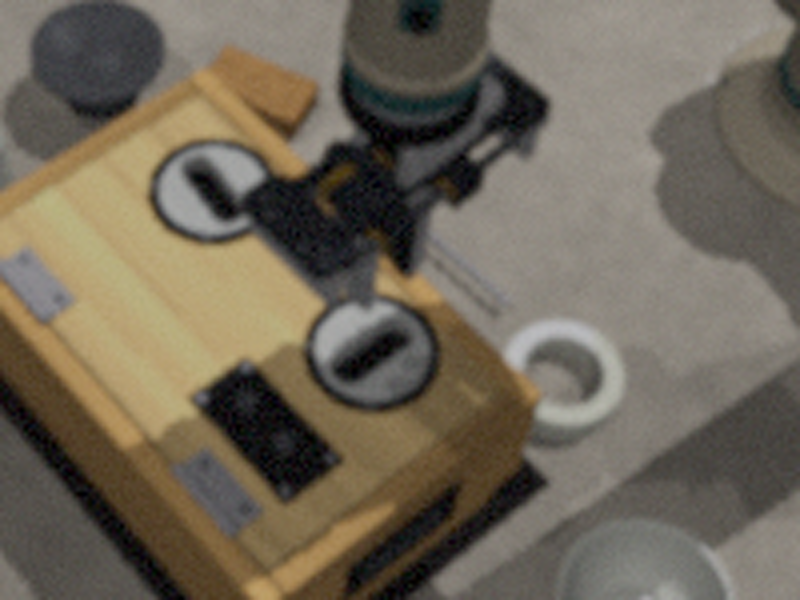

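The left slot is now square to the hinge (vertical in the rectified view), so that cam is locked. Next, the right one, at about 5° cw.

Request:
play_rows(
  series=[
    {"claw":0.4,"xyz":[-3,-0.1,0],"turn":-10},
    {"claw":0.4,"xyz":[-7,-0.2,0],"turn":-20},
    {"claw":0.4,"xyz":[-11,-0.4,0],"turn":-30},
    {"claw":0.4,"xyz":[-15,-0.5,0],"turn":-40},
    {"claw":0.4,"xyz":[-17,-0.6,0],"turn":-50},
    {"claw":0.4,"xyz":[-17,-0.6,0],"turn":-60},
    {"claw":0.4,"xyz":[-17,-0.6,1.5],"turn":-70},
    {"claw":0.4,"xyz":[-17,-0.6,3],"turn":-80},
    {"claw":0.4,"xyz":[-17,-0.6,5],"turn":-83},
    {"claw":0.4,"xyz":[-17,-0.6,7],"turn":-83},
    {"claw":0.4,"xyz":[-17,-0.6,7],"turn":-83},
    {"claw":0.4,"xyz":[-17,-0.6,7],"turn":-83},
  ],
)

```text
time_s: 11.98
ee_pos: [0.5453, -0.0624, 0.1671]
orientation: [180.0, -0.1, -170.4]
force: [0.6, 0.4, 1.0]
gripper_width: 0.301
```

```bash
python3 - <<'E'
from h import *
go(l2w(-.052,-.085,.147),14.5-180-5)
p,d=grab('scene','s6')
cv2.imwrite('pics/s6c.png',cv2.resize(p[100:250,150:350],None,fx=4,fy=4,interpolation=cv2.INTER_CUBIC)[:,:,::-1])
E
```

```text
t 11.97 ee [ 0.5453 -0.0624  0.1671] [ 1.7996e+02 -6.0000e-02 -1.7043e+02] F [0.6 0.4 1. ] q [ -13.8   16.    95.     0.    69.1 -113.4]
target [ 0.5448 -0.0625  0.147 ] cm [ 0.05 -0.01  2.01] turn 0.0687662561536797
```

View pics/s6c.png

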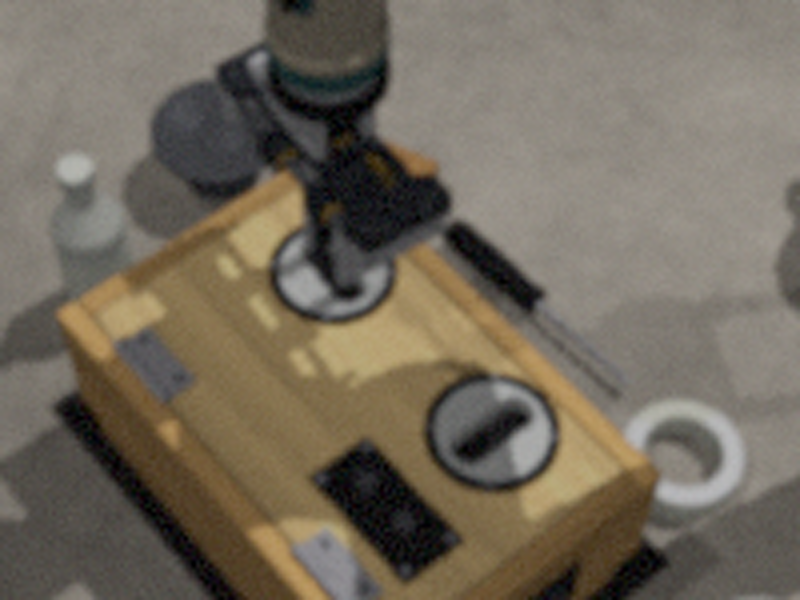

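Request:
play_rows(
  series=[
    {"claw":0.4,"xyz":[0,0,0.4],"turn":0},
    {"claw":0.4,"xyz":[0,0,0.9],"turn":0},
    {"claw":0.4,"xyz":[0,0,1.4],"turn":0},
    {"claw":0.4,"xyz":[0,0,1.9],"turn":0},
    {"claw":0.4,"xyz":[0,0,1.9],"turn":0},
    {"claw":0.4,"xyz":[0,0,1.9],"turn":0},
  ],
)

```text
time_s: 12.78
ee_pos: [0.5457, -0.0626, 0.1485]
orientation: [-180.0, 0.0, -170.4]
force: [0.5, -0.1, -0.2]
gripper_width: 0.3
```

Request:
play_rows(
  series=[
    {"claw":0.4,"xyz":[0,0,0],"turn":6},
    {"claw":0.4,"xyz":[0,0,0],"turn":12},
    {"claw":0.4,"xyz":[0,0,0],"turn":18},
    {"claw":0.4,"xyz":[0,0,0],"turn":24},
    {"claw":0.4,"xyz":[0,0,0],"turn":30},
    {"claw":0.4,"xyz":[0,0,0],"turn":36},
    {"claw":0.4,"xyz":[0,0,0],"turn":42},
    {"claw":0.4,"xyz":[0,0,0],"turn":48},
  ],
)

```text
time_s: 13.78
ee_pos: [0.5464, -0.0628, 0.1488]
orientation: [180.0, 0.1, 141.5]
force: [-0.1, -0.1, -0.6]
gripper_width: 0.299
```

```bash
python3 - <<'E'
from h import *
s=telemetry.get_state();print(s['force'],s['moment'],s['tau'][5],s['q'])
E
```

```text
[-0.12618075 -0.14026959 -0.64565917] [-0.06193581 -0.2525122   0.08490489] -0.5332537181675434 [-1.37952428e+01  1.68239893e+01  9.65350625e+01 -2.11303372e-02
  6.65338077e+01 -6.52514871e+01]
```

Request:
play_rows(
  series=[
    {"claw":0.4,"xyz":[0,0,0],"turn":6},
    {"claw":0.4,"xyz":[0,0,0],"turn":12},
    {"claw":0.4,"xyz":[0,0,0],"turn":18},
    {"claw":0.4,"xyz":[0,0,0],"turn":24},
    {"claw":0.4,"xyz":[0,0,0],"turn":30},
    {"claw":0.4,"xyz":[0,0,0],"turn":36},
    {"claw":0.4,"xyz":[0,0,0],"turn":42},
    {"claw":0.4,"xyz":[0,0,0],"turn":44},
    {"claw":0.4,"xyz":[0,0,0],"turn":46},
    {"claw":0.4,"xyz":[0,0,0],"turn":47},
    {"claw":0.4,"xyz":[0,0,0],"turn":47},
  ],
)

```text
time_s: 15.15
ee_pos: [0.5461, -0.0627, 0.1488]
orientation: [179.9, 0.0, 94.7]
force: [1.9, -1.4, 0.3]
gripper_width: 0.298
```

```bash
python3 - <<'E'
from h import *
s=telemetry.get_state();print(s['force'],s['moment'],s['tau'][5],s['q'])
E
```

```text
[ 1.89532651 -1.38389714  0.34417497] [-0.1539933  -0.40820191  0.42805126] 0.43229028582572937 [-1.37946250e+01  1.68217516e+01  9.65461216e+01 -1.76579900e-02
  6.65510865e+01 -1.84643274e+01]
```

Request:
play_rows(
  series=[
    {"claw":0.4,"xyz":[0,0,0],"turn":1.5},
    {"claw":0.4,"xyz":[0,0,0],"turn":3},
    {"claw":0.4,"xyz":[0,0,0],"turn":3},
  ],
)

```text
time_s: 15.52
ee_pos: [0.5458, -0.0628, 0.1487]
orientation: [180.0, 0.1, 91.7]
force: [1.8, -1.9, 2.4]
gripper_width: 0.298
```

```bash
python3 - <<'E'
from h import *
s=telemetry.get_state();print(s['force'],s['moment'],s['tau'][5],s['q'])
E
```

```text
[ 1.79955814 -1.87237083  2.39847129] [-0.26948593 -0.42661635  1.41620434] 1.387285329401493 [-1.37859625e+01  1.68179141e+01  9.65535243e+01 -5.95857170e-02
  6.65918498e+01 -1.54689139e+01]
```

The same hard stop, at the same angle. Back off, lift, and move aside toward the start for the check.

Request:
play_rows(
  series=[
    {"claw":0.4,"xyz":[0,0,0],"turn":-5},
    {"claw":0.4,"xyz":[0,0,0],"turn":-11},
    {"claw":0.4,"xyz":[0,0,0],"turn":-11},
    {"claw":0.4,"xyz":[0,0,-2],"turn":-11},
    {"claw":0.4,"xyz":[0,0,-6],"turn":-11},
    {"claw":0.4,"xyz":[0,0,-11],"turn":-11},
    {"claw":0.4,"xyz":[-4,-3,-11],"turn":-11},
    {"claw":0.4,"xyz":[-9,-7,-11],"turn":-11},
    {"claw":0.4,"xyz":[-14,-11,-11],"turn":-11},
    {"claw":0.4,"xyz":[-19,-14,-11],"turn":-11},
    {"claw":0.4,"xyz":[-24,-17,-11],"turn":-11},
    {"claw":0.4,"xyz":[-24,-17,-11],"turn":-11},
  ],
)

```text
time_s: 17.02
ee_pos: [0.3802, -0.3098, 0.258]
orientation: [-179.9, -0.1, 102.1]
force: [0.4, 0.1, -0.3]
gripper_width: 0.3
```

```bash
python3 slots.py s7; python3 - <<'E'
from h import *
s=telemetry.get_state();print(s['ee_pos'],s['time_s'])
p,d=grab('top','t7')
cv2.imwrite('pics/t7c.png',cv2.resize(p,None,fx=1.5,fy=1.5,interpolation=cv2.INTER_CUBIC)[:,:,::-1])
w0,w1,yaw,_=np.load('pose.npy')
us,vs=np.meshgrid(np.arange(150,350),np.arange(110,270)); P=world('top',d,us.ravel(),vs.ravel())
R2=np.array([[np.cos(yaw),-np.sin(yaw)],[np.sin(yaw),np.cos(yaw)]]); l=(P[:,:2]-[w0,w1])@R2
for a,b in((-.15,-.03),(-.03,.03),(.03,.15)):
    m=(l[:,0]>-.09)&(l[:,0]<.09)&(l[:,1]>a)&(l[:,1]<b)&(abs(P[:,2]-.135)<.008)
    k=np.polyfit(l[m,0],P[m,2],1); print(m.sum(),'slope',k)
E
```

```text
F [-0.3  0.5 -0.1]
[ 0.38126309 -0.30790203  0.25797004] 17.075
3993 slope [-0.01117044  0.13469389]
2184 slope [-0.00022728  0.13393359]
4010 slope [-0.00057447  0.13541318]
```

View pics/s7_r.png

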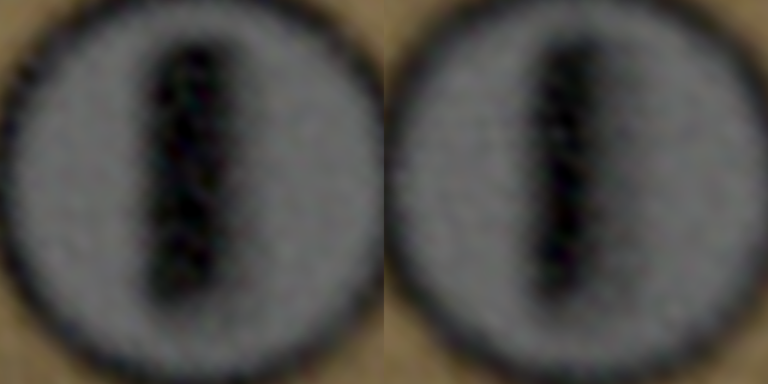

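View pics/t7c.png

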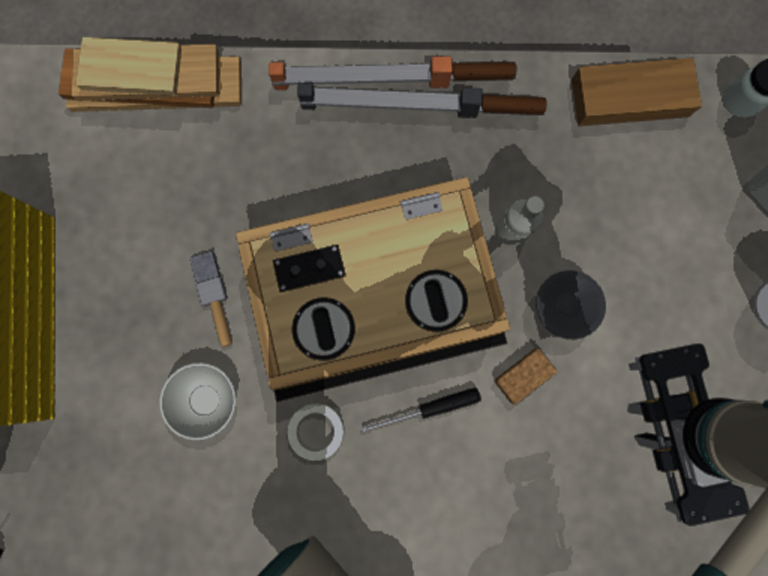

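The panel is flush and both slots are square to the hinge, at about (322,328) and (436,300) in the enlarged top view. The bystanders haven't moved and the arm is clear.

```bash
python3 -c "
from h import *
print(ticket.hand_in())"
```

```text
the job is handed in; nothing more can be done
None
```

I pushed the panel down with the closed fingertips until it stopped flush, with the tips at z = 0.134 m and about 16 N of force. I then turned the left cam and the right cam clockwise to their stops, with the fingers set in the slots. At each stop the moment rose to about 1.4–1.5 N m, well above the 0.14 N m needed to turn the cam. The job was handed in at about 17 s.

**Last checks:**
- **Cams:** both slots are square to the hinge.
- **Panel:** the depth readings put it at z ≈ 0.134–0.135 m. The slope is near zero except for 0.011 on the right third, which was not seen elsewhere and which I took as depth noise.
- **Surroundings:** the objects around the cabinet look unmoved, and the arm is clear with no contact force.

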